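Fit the mould backplate, then free the sagging cage bolt and hold the gate ajar

ROBOT

A 7-joint arm with a two-finger parallel gripper is mounted at the origin on a cart in front of the work surface, level with it; the furniture and walls round the work are solid. World frame = base frame: x ahead of the robot, y to its left, z up, the work surface at z = 0. Lengths are in m, angles in rad, forces in N, time in s.
With the tool pointing down it reaches from about 0.4 to 0.9 m from the base axis. Payload 5.5 kg.
Tool frame: the origin (TCP) lies where the fingers leave the gripper's body, on its centre line; the fingertips stand 73 mm ahead of it and the grasp point (between the pads) lies 54 mm ahead of it (manip.hold_point_z is the distance from the TCP to the grasp point, in m); z points along the fingers, y is the line along which they close (so a half turn about z gives the same grasp; the last joint's range is limited). The gripper opens to 85 mm and grips with 20 to 120 N. Pads are 22 mm wide; open, the fingers measure 114 mm over their backs; the gripper's body (76 mm by 85 mm) begins 54 mm behind the grasp point. The pads swing forward as they close: fully open they stand 13 mm farther back than shut.
Start: joints at [1.416, 0.501, -0.427, 1.55, 0.221, 1.138, -0.21], TCP at [0.264, -0.594, 0.304] pointing down, gripper open.
Joint ranges: [-2.88, 2.88], [-0.31, 2.03], [-1.54, 1.56], [0.2, 2.42], [-1.41, 4.55], [0.19, 2.02], [-2.57, 2.57]. Speed limits (rad/s): [2.57, 2.57, 3.14, 3.14, 3.14, 3.14, 3.14].

INTERFACE

Orientations are given as a unit quaternion [x, y, z, w].
In Python, from rig import manip, imaging, workorder gives the robot as it stands.
- The arm moves only by the tool step_arm, never from a script. Its argument "motion" is text: rows parted by semicolons, each of 5 numbers parted by spaces: the shift along the tool's x, y, z in mm, then the turn about the tool's z in degrees, then the opening, from 0 (shut) to 1 (fully open). A call has 1 to 10 rows; each row shifts and turns the commanded pose from where the row before left it, along the tool's axes as they then stand; what a row does not reach is not made up. A row lasts 1/10 s, in which the tool goes at most 50 mm and 8.59 degrees, less where a joint would pass 70% of its speed; a pose out of reach is approached as far as the arm can. A call with a gripper value outside its range is refused whole. The fingers move at their own pace and stop on an object; "squeeze" is the grip in N (left out, the last holds). Time passes only in rows, so rows that do not move let the fingers close. It gives the time, the measured TCP pose, the force, the opening and the grip force at its end, in the units of the state.
- manip.state(): the state, without advancing time (a new reading comes with each control period).
- imaging.snapshot(name): name is "scene" or "top" or "wrist"; returns a dict with "frame" (384x512x3 uint8, red, green, blue), "camera_matrix" (3x3 intrinsics, pixels), "camera_from_world" (4x4, takes a point from world to camera coordinates). Camera axes: x right, y down, z forward; pixel columns grow to the right and rows downward; lengths in m; the calibration is good to about 2 mm. A picture is of the moment at which its call begins. There is no depth.
- workorder.hand_in(): hands the job in; it is judged then, once.
The state is a dict: "time_s": time; "joints": joint angles; "qd": joint speeds; "tau": joint torques, N m; "position": TCP position; "orientation": TCP orientation; "wrist_force": force on the tool from outside, world axes, zero at the start; "ft_torque": the same for the moment, N m; "width": finger opening in m; "grip_force": force on a finger pad.
Only numpy, scipy, OpenCV 4.12 (cv2) and the standard library are available. Lean on these libraries where they do the work, as an engineer would, in place of code of your own. Each camera call takes 0.05 s, during which the arm holds its last target. There are 200 camera calls.

TASK

Lower the holed backplate over the mould half's two locating pins until it lies flush, and let go of it: do this first, since the cage gate closes itself and will need your hand. Then take the ball knob of the gate's barrel bolt, which sags so that its notch has dropped over the bent-up edge of the keeper: do not force it but lift it while you pull, draw the bolt clear, and swing the gate towards you. Finish still holding the gate ajar by a good hand's width (about 100 mm at its free edge), without letting go, so that I can push the fitted mould half in, and leave the two loose bushings and the pen alone.

Things in the scene. Friction and masses are not known exactly. Their poses are not given: they have to be found in the camera images.
- plate_centre (a point): Backplate: flat steel plate 50 x 84 x 8 mm (its x, y, z), 250 g, lying loose on the thin dotted base plate (top 8 mm above the desk). The point is its centre, half-way up. Two 10 mm through holes on its y axis, 28 mm either side of the centre; it may go on either way round.
- mould_top (a point): Mould half: steel block 46 x 96 x 22 mm (x, y, z) that stands fast on the desk (z = 0). The point is the centre of its top face. Two upright 8 mm locating pins on its y axis, 28 mm either side of the centre, stand 16 mm above the top face, the last 5 mm tapered. The backplate seated flush has its centre 4 mm above this point.
- knob (a point): Centre of the black ball knob (24 mm diameter) on an upright 8 mm stem on the gate's bolt; at the start 155 mm above the desk. It stands above everything near it: the cage's top is at 140 mm, the bolt and its straps end 33 mm below the ball's centre. It slides, tips and swings with the bolt; y axis: along the bolt, from the hinge towards the keeper.
- gate_hinge (a point): Point on the gate's upright hinge line, fixed on the cage, 120 mm above the desk. The cage is a barred grey steel box, 120 deep, 250 wide, 140 mm high; the gate fills its front. Axes: x into the cage (away from the robot), y along the closed gate from hinge to latch post, z up. Gate's free edge: 186 mm from this line; knob at the start: 133 mm along y, 16 mm in front (-x).
- gate (a joint): Gate angle (rad): 0 closed, grows as its free edge swings towards the robot (turning anticlockwise seen from above), stop at 0.75. A spring closes it: 2 to 5 N at the knob holds it.
- bolt (a joint): How far the bolt is drawn out of the keeper (m), 0 to 0.045, from the latch post towards the hinge; friction about 2 N. Its nose is clear of the keeper from 0.031 on. Until the nose is lifted it catches after about 5 mm.
- barrel (a joint): Tilt of barrel and bolt about the one screw left, 35 mm from the hinge line (rad): 0 sagging as found, 0.072 level, stop 0.17; grows as the nose rises, falls back by weight. Level is 7 mm of lift at the knob (95 mm from the screw; 50 mm when drawn). The nose clears the bent edge from 4.5 mm of lift, meets the keeper's top at 12 mm. Held level, the bolt is pulled horizontally.
- turned_bushing: Bystander: plain turned steel ring, 32 mm diameter, 12 mm high, left of the cage. Leave it alone.
- pen: Bystander: red pen lying in front of the mould half, 135 mm long. Leave it alone.
- small_bushing: Bystander: smaller turned steel ring, 25 mm diameter, 10 mm high, beside the other. Leave it alone.
- keeper: Keeper: bright steel strap loop on the cage's latch post, 44 mm high, 20 mm wide, that the bolt's nose enters from the hinge side; its lower edge on that side is bent up into the notch in the bolt's underside. Fixed to the cage; its own origin is the cage's (middle of the underside of the cage).
- toggle_clamp: Toggle clamp, fixed between backplate and mould half; origin in the middle of its foot plate; its black upright handle tops out 126 mm above the desk, 26 mm beyond the origin. Not used; carry the plate over it.
- laser_column: Laser marker to the right of the work, fixed; origin on the desk. Its beam head reaches 170 to 295 mm from the origin towards the robot, its carriage behind that, both between 210 and 430 mm above the desk and within 55 mm to either side of the origin; its column (760 mm high) stands behind them. The arm passes over the head or inside it.
Things that resemble listed ones, but are neither listed nor needed, are in the scene too. Of the things that look like the part that bears plate_centre, the largest one is meant.

How it is judged:
By the outcome, as a careful person would: the job done as asked, in the order asked, and still so for the second after the job is handed in, while the arm keeps its last pose, push and grip.
It also fails if it takes over 70 s, if anything falls off the work surface, if the arm or the gripper's body presses on something with over 40 N, if the wrist force passes 120 N, or if a joint passes its speed limit or range.

## Working session

There is one attempt and no reset: what is moved stays moved. The work goes in short steps, Python scripts to look and compute and a tool call to move; the robot and the scene stay as the last step left them, time stands still between calls to the robot, and variables do not carry over. Pictures are saved under pics/ and viewed, at most 10 in all, crops included, and the job is handed in when it is done.

Besides the shell and the picture viewer there is one more tool, called after "Call:" as name(argument=value, ...) on one line, values as JSON. step_arm: Moves the arm, as the interface text tells. Its arguments: {"type":"object","properties":{"motion":{"type":"string"},"squeeze":{"type":"number"}},"required":["motion"]}

```bash
mkdir -p pics; ls; cat > h.py <<'E'
import numpy as np, cv2
from rig import manip, imaging, workorder
def snap(n,f=None):
    s=imaging.snapshot(n)
    if f: cv2.imwrite('pics/'+f+'.png',cv2.cvtColor(s['frame'],cv2.COLOR_RGB2BGR))
    return s
def px(s,p):
    c=s['camera_from_world']@np.r_[p,1]; q=s['camera_matrix']@c[:3]; return q[:2]/q[2]
def ray(s,uv,z):
    T=np.linalg.inv(s['camera_from_world']); d=T[:3,:3]@np.linalg.inv(s['camera_matrix'])@np.r_[uv,1]
    o=T[:3,3]; return o+d*(z-o[2])/d[2]
E
python3 - <<'E'
from h import *
import pickle
S={}
for n in('scene','top'):
    S[n]=snap(n,n); 
    T=np.linalg.inv(S[n]['camera_from_world']);print(n,T[:3,3].round(3),T[:3,2].round(2),S[n]['camera_matrix'][0,0])
pickle.dump(S,open('S.pkl','wb'))
im=[cv2.imread(f'pics/{n}.png') for n in('scene','top')]
for n,i in zip(('scene','top'),im): cv2.imwrite(f'pics/{n}_b.png',cv2.resize(i,(800,600),interpolation=cv2.INTER_CUBIC))
print(manip.state(),manip.hold_point_z)
E
```

```text
pics
scene [-0.023  1.042  0.788] [ 0.39 -0.78 -0.49] 456.90988923062554
top [ 0.432 -0.015  1.38 ] [ 0.07 -0.01 -1.  ] 415.4222169615611
{'time_s': 0.1, 'joints': array([ 1.41619646,  0.50174414, -0.42678275,  1.55131805,  0.22078157,
        1.13829911, -0.21030538]), 'qd': array([-7.17440813e-05, -2.90109415e-03,  4.65870275e-04, -3.14324445e-03,
       -1.82400856e-04, -4.73748195e-04,  5.11833315e-04]), 'tau': array([-1.08522753e-02, -5.70820141e+01, -5.83855480e+00, -2.81749338e+01,
        1.05532544e-02,  5.66024552e-03, -2.16596490e-06]), 'position': array([ 0.2634917 , -0.59366872,  0.30297841]), 'orientation': array([ 9.78258445e-01,  2.07387734e-01, -1.45954243e-04, -8.49327768e-04]), 'wrist_force': array([ 0.30892251, -0.39655371, -0.04902034]), 'ft_torque': array([0.00271473, 0.00909123, 0.00400071]), 'grip_force': 0.0, 'width': 0.08535645857634719} 0.0539
```

View pics/top_b.png

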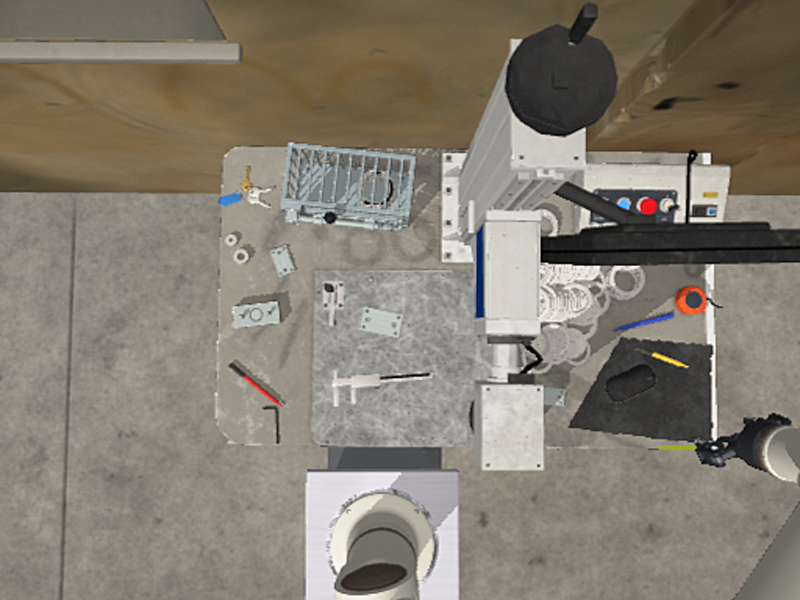

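View pics/scene_b.png

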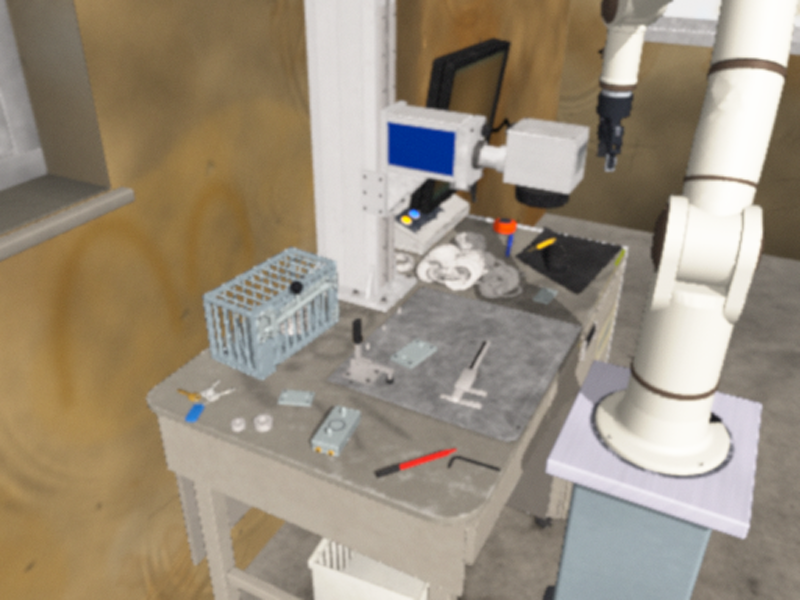

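The top view shows three plates: (382,321), (283,261) and a piece near (553,397). The one at (382,321) lies on the dotted base plate and looks largest. The mould half is at (257,313) and the black knob at (330,217). I'll enlarge that area to confirm.

```bash
python3 - <<'E'
from h import *
import pickle
S=pickle.load(open('S.pkl','rb'));t=S['top'];sc=S['scene']
f=cv2.cvtColor(t['frame'],cv2.COLOR_RGB2BGR)
c=f[150:225,140:270]; c=cv2.resize(c,None,fx=6,fy=6,interpolation=cv2.INTER_CUBIC)
cv2.imwrite('pics/c1.png',c)
k=1/1.5625
for n,uv,z in(('plate',(382,321),.016),('small',(283,261),.004),('third',(553,397),.005),('mould',(257,313),.022),('knob',(330,217),.155),('headfar',(512,382),.43),('headnear L',(477,470),.43),('headR',(545,470),.43),('clampbase',(332,294),0.01),('cageL',(288,222),.14),('cageR',(410,228),.14)):
    print(n,ray(t,np.array(uv)*k,z).round(3))
E
```

```text
plate [0.462 0.002 0.016]
small [0.59  0.213 0.004]
third [ 0.303 -0.358  0.005]
mould [0.478 0.263 0.022]
knob [0.657 0.1   0.155]
headfar [ 0.365 -0.193  0.43 ]
headnear L [ 0.239 -0.141  0.43 ]
headR [ 0.238 -0.239  0.43 ]
clampbase [0.519 0.108 0.01 ]
cageL [0.65  0.182 0.14 ]
cageR [ 0.639 -0.053  0.14 ]
```

View pics/c1.png

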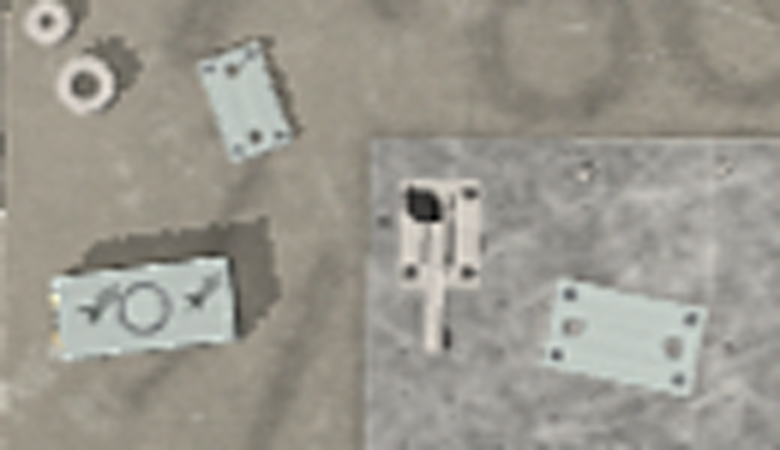

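The crop shows the target plate, centred at about (626,336) in the crop (full-frame pixel 244,206) with its two holes. The lookalike at (248,98) is clearly smaller, so the one on the base plate is the one meant. The piece at (553,397) in the top view is also small and off the base. First I go up, over the laser head.

Call:
step_arm(motion="0 0 -20 0 1;0 0 -45 0 1;0 0 -45 0 1;0 0 -45 0 1;0 0 -45 0 1;0 0 -45 0 1;0 0 -15 0 1")

```text
time_s: 0.8
position: [0.2642, -0.5942, 0.5695]
orientation: [0.978, 0.207, 0.001, 0.004]
wrist_force: [0.7, -0.3, -0.2]
width: 0.0852
grip_force: 0.0
```

Call:
step_arm(motion="12 -16 0 0 1;25 -33 0 0 1;25 -33 0 0 1;25 -33 0 0 1;25 -33 0 0 1;25 -33 0 0 1;25 -33 0 0 1;25 -33 0 0 1;25 -33 0 0 1;25 -33 0 0 1")

```text
time_s: 1.8
position: [0.3534, -0.2099, 0.5636]
orientation: [0.978, 0.207, -0.0, -0.0]
wrist_force: [0.2, 0.4, 0.1]
width: 0.0854
grip_force: 0.0
```

Call:
step_arm(motion="31 -25 0 0 1;31 -25 0 0 1;31 -25 0 0 1;31 -25 0 0 1;31 -25 0 0 1;30 -25 0 0 1;0 0 20 -8 1;0 0 40 -8 1;0 0 45 -8 1;0 0 45 -8 1")

```text
time_s: 2.8
position: [0.4613, 0.0004, 0.4124]
orientation: [0.882, 0.472, 0.0, 0.001]
wrist_force: [0.9, -1.1, 0.2]
width: 0.0855
grip_force: 0.0
```

Call:
step_arm(motion="0 0 45 -8 1;0 0 45 -8 1;0 0 35 -7 1;0 0 20 0 1;0 0 0 0 1;0 0 0 0 1")

```text
time_s: 3.4
position: [0.4617, 0.0006, 0.2692]
orientation: [0.772, 0.636, 0.0, -0.0]
wrist_force: [0.2, 0.5, -0.4]
width: 0.0853
grip_force: 0.0
```

```bash
python3 - <<'E'
from h import *
import pickle
w=snap('wrist','w1');pickle.dump(w,open('w1.pkl','wb'))
T=np.linalg.inv(w['camera_from_world']);print(T[:3,3].round(3),T[:3,:3].round(2),w['camera_matrix'][0,0])
s=manip.state();print(s['position'],s['orientation'],s['joints'].round(2))
i=cv2.imread('pics/w1.png');cv2.imwrite('pics/w1_b.png',cv2.resize(i,(768,576),interpolation=cv2.INTER_CUBIC))
E
```

```text
[0.477 0.077 0.339] [[ 0.98 -0.18 -0.06]
 [-0.19 -0.94 -0.3 ]
 [-0.    0.3  -0.95]] 271.05331084196195
[0.46224508 0.00062166 0.26994923] [7.71992146e-01 6.35631703e-01 5.65974189e-04 3.79999902e-04] [ 0.86  0.34 -1.07  2.03  0.36  0.98 -0.59]
```

View pics/w1_b.png

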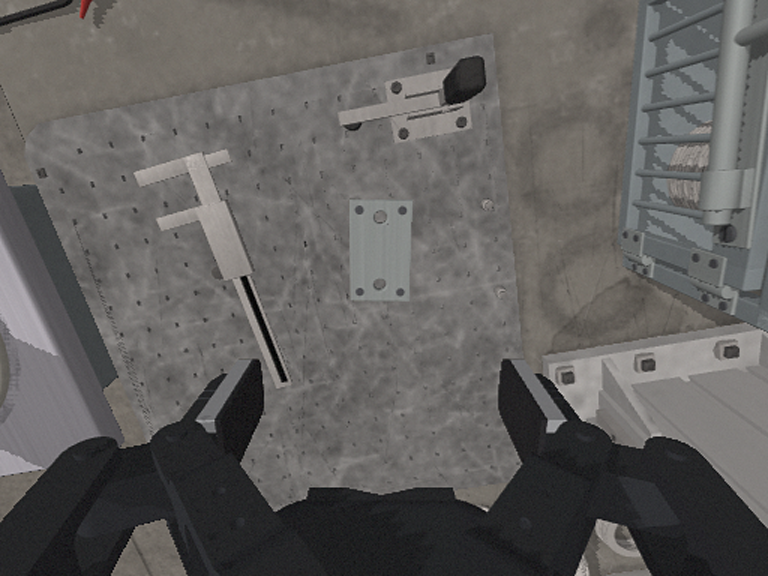

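The wrist image shows the plate at (380,250) with holes at (380,216) and (379,284), already aligned with the fingers. I'll segment it for precision.

```bash
cat >> h.py <<'E'
def yaw(q): return 2*np.arctan2(q[1],q[0])
def totool(d):
    y=yaw(manip.state()['orientation']); c,s=np.cos(y),np.sin(y)
    return np.array([c*d[0]+s*d[1], s*d[0]-c*d[1]])*1e3
def blob(s,p,lo=12):
    f=s['frame'].astype(np.float32); u,v=[int(round(x)) for x in p]
    g=cv2.GaussianBlur(s['frame'],(3,3),0); m=np.zeros((f.shape[0]+2,f.shape[1]+2),np.uint8)
    cv2.floodFill(g.copy(),m,(u,v),255,(lo,)*3,(lo,)*3,4|(255<<8)|cv2.FLOODFILL_MASK_ONLY|cv2.FLOODFILL_FIXED_RANGE)
    m=m[1:-1,1:-1]; m=cv2.morphologyEx(m,cv2.MORPH_CLOSE,np.ones((7,7)))
    c=max(cv2.findContours(m,0,2)[0],key=cv2.contourArea); return c[:,0,:].astype(float)
E
python3 - <<'E'
from h import *
import pickle
w=pickle.load(open('w1.pkl','rb'));k=512/768
for lo in(15,25):
    c=blob(w,(395*k,250*k),lo)
    P=np.array([ray(w,p,.016)[:2] for p in c],np.float32)*1000
    r=cv2.minAreaRect(P);print(r)
H=[ray(w,np.array(p)*k,.016)[:2] for p in((379.5,216),(379,284))]
print(H,np.mean(H,0),H[0]-H[1],np.hypot(*(H[0]-H[1])))
print(px(w,[.462,.0006,.016])/k)
ctr=np.mean(H,0);s=manip.state()
print(totool(ctr-s['position'][:2]),yaw(s['orientation']))
E
```

```text
((462.5617370605469, 4.970394134521484), (86.78069305419922, 49.40931701660156), 77.65888977050781)
((481.2409362792969, -8.681816101074219), (163.3449249267578, 197.61029052734375), 13.211507797241211)
[array([0.46746888, 0.03190304]), array([ 0.45622636, -0.02344464])] [0.46184762 0.0042292 ] [0.01124252 0.05534769] 0.05647796489653089
[380.28168539 255.11892662]
[ 3.46417414 -1.08251657] 1.3776534245348437
```

Call:
step_arm(motion="4 -0.5 20 0 0.75;0 0 45 0 0.75;0 0 45 0 0.75;0 0 40 0 0.75;0 0 20 0 0.75;0 0 10 0 0.75;0 0 4 0 0.75;0 0 0 0 0.75;0 0 0 0 0.75")

```text
time_s: 4.35
position: [0.4631, 0.0043, 0.0863]
orientation: [0.772, 0.636, 0.001, 0.001]
wrist_force: [-1.0, -0.2, 0.1]
width: 0.0643
grip_force: 0.0
```

Call:
step_arm(motion="0 0 3 0 0.7;0 0 2 0 0.65;0 0 0.5 0 0.5;0 0 0 0 0.45;0 0 0 0 0.45;0 0 0 0 0.45;0 0 0 0 0.45", squeeze=50)

```text
time_s: 5.05
position: [0.462, 0.0042, 0.0801]
orientation: [0.772, 0.636, -0.0, 0.001]
wrist_force: [-1.8, 0.1, 10.0]
width: 0.0486
grip_force: 49.8
```

Call:
step_arm(motion="0 0 -2 0 0.45;0 0 -5 0 0.45;0 0 -15 0 0.45;0 0 -30 0 0.45;0 0 -45 0 0.45;0 0 -45 0 0.45;0 0 -40 0 0.45;0 0 -20 0 0.45;0 0 0 0 0.45")

```text
time_s: 5.95
position: [0.4633, 0.0045, 0.2839]
orientation: [0.772, 0.636, 0.001, 0.002]
wrist_force: [0.9, -0.6, -3.9]
width: 0.0481
grip_force: 52.9
```

```bash
python3 - <<'E'
from h import *
import pickle
w=snap('wrist','w2');pickle.dump(w,open('w2.pkl','wb'))
s=manip.state();print(s['position'],s['wrist_force'],s['width'])
S=pickle.load(open('S.pkl','rb'));t=S['top']
c=blob(t,(140+105/6,150+285/6),18);P=np.array([ray(t,p,.022)[:2] for p in c],np.float32)*1000;print(cv2.minAreaRect(P))
i=cv2.imread('pics/w2.png');cv2.imwrite('pics/w2_b.png',cv2.resize(i,(768,576),interpolation=cv2.INTER_CUBIC))
d=np.array([.478,.263])-s['position'][:2];print(d,totool(d))
E
```

```text
[0.46209872 0.00399898 0.28199321] [-0.06259206 -0.24080234 -4.00624031] 0.04841527791532292
((478.22686767578125, 269.666259765625), (38.83373260498047, 27.786619186401367), 51.715782165527344)
[0.01590128 0.25900102] [257.21440005 -34.28015638]
```

View pics/w2_b.png

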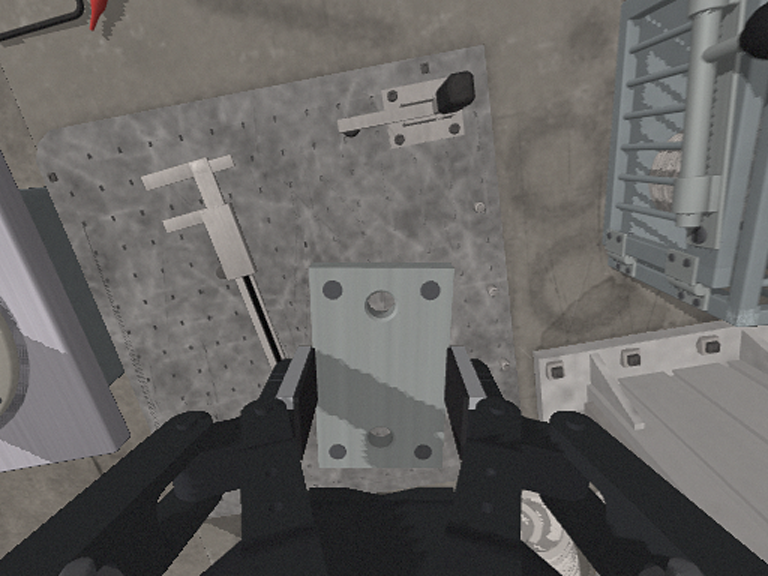

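The plate is gripped squarely, with its holes at (381,303) and (380,437). Next I approach the mould, stopping short so the wrist camera sees the pins.

Call:
step_arm(motion="15 -3 0 0 0.45;30 -4 0 0 0.45;35 -4 0 0 0.45;30 -4 0 -4 0.45;15 0 0 -6 0.45;0 0 0 -6 0.45;0 0 0 0 0.45;0 0 0 0 0.45;0 0 0 0 0.45")

```text
time_s: 6.9
position: [0.4697, 0.1293, 0.2805]
orientation: [0.677, 0.736, -0.001, -0.0]
wrist_force: [0.6, -0.3, -2.2]
width: 0.0479
grip_force: 52.9
```

```bash
python3 - <<'E'
from h import *
import pickle
k=512/768
w2=pickle.load(open('w2.pkl','rb'))
p2=np.array([.4623,.0042]);y=1.3777;R=np.array([[np.cos(y),np.sin(y)],[np.sin(y),-np.cos(y)]])
for p in((381,303),(380,437)): print('hole in tool',R@(ray(w2,np.array(p)*k,.282-.064)[:2]-p2)*1e3)
w=snap('wrist','w3');pickle.dump((w,manip.state()),open('w3.pkl','wb'))
s=manip.state();print(s['position'],yaw(s['orientation']),s['wrist_force'],s['joints'].round(2))
i=cv2.imread('pics/w3.png');cv2.imwrite('pics/w3_b.png',cv2.resize(i,(768,576),interpolation=cv2.INTER_CUBIC))
E
```

```text
hole in tool [28.11811716  1.99979524]
hole in tool [-28.7140035   1.6422058]
[0.46987238 0.12937587 0.28079944] 1.6543975750494637 [ 0.76339327  0.08426604 -2.79652117] [ 0.61  0.42 -1.14  1.96  0.44  1.05 -0.64]
```

View pics/w3_b.png

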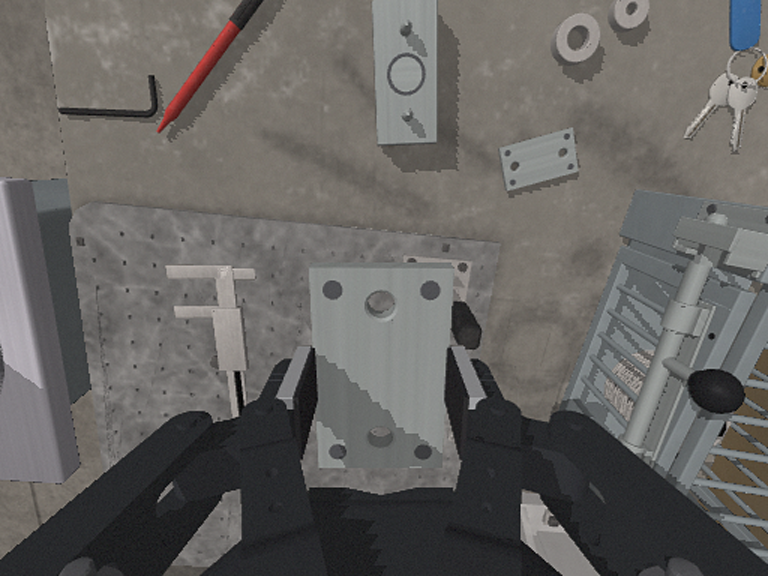

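The wrist image shows the mould with pins near (407,117) and (406,29), its circle at (406,74) and its near edge at row 143. The knob is at (716,391). I'll compute the offset by fitting.

```bash
cat >> h.py <<'E'
def intool(w,s,uv,z):
    y=yaw(s['orientation']);R=np.array([[np.cos(y),np.sin(y)],[np.sin(y),-np.cos(y)]])
    return R@(ray(w,uv,z)[:2]-s['position'][:2])*1e3
E
python3 - <<'E'
from h import *
import pickle
k=512/768
w,s=pickle.load(open('w3.pkl','rb'))
f=cv2.cvtColor(w['frame'],cv2.COLOR_RGB2GRAY)
x0,y0,q=245,0,8
c=cv2.resize(f[y0:100,x0:300],None,fx=q,fy=q,interpolation=cv2.INTER_CUBIC)
ci=cv2.HoughCircles(cv2.GaussianBlur(c,(9,9),0),cv2.HOUGH_GRADIENT,1,200,param1=80,param2=30,minRadius=80,maxRadius=130)
ci=None if ci is None else ci[0][:2]
print(ci)
if ci is not None:
    for u,v,r in ci: print('circle',intool(w,s,((u+.5)/q-.5+x0,(v+.5)/q-.5+y0),.022))
for n,uv,z in(('circ',(406,74),.022),('pinnear',(407,117),.034),('pinfar',(406,28),.034)): print(n,intool(w,s,np.array(uv)*k,z))
# side edges of block
g=cv2.GaussianBlur(f,(3,3),0).astype(float)
L,Rr=[],[]
for r in range(8,92,6):
    d=np.diff(g[r]); a=245+np.argmax(d[245:262]); b=282+np.argmin(d[282:298]); L.append(intool(w,s,(a+.5,r),.022)); Rr.append(intool(w,s,(b+.5,r),.022))
L,Rr=np.array(L),np.array(Rr);print(np.c_[L,Rr].round(1))
cm=(L+Rr)/2;print(np.polyfit(cm[:,0],cm[:,1],1))
col=g[80:105,265:285].mean(1);e=80+np.argmin(np.diff(col))+.5;print('near edge',e,intool(w,s,(272,e),.022))
print('plate holes in tool now',[intool(w,s,np.array(p)*k,s['position'][2]-.064) for p in((381,303),(380,437))])
E
```

```text
[[200.5 400.5 106.6]]
circle [133.26133584  17.42864854]
circ [133.54810305  18.55979848]
pinnear [103.55062686  19.16241644]
pinfar [159.67906719  17.35187479]
[[172.6  -6.5 172.5  38.6]
 [167.1  -5.4 167.1  38.8]
 [161.6  -5.5 161.5  39. ]
 [156.   -5.5 156.   39.3]
 [150.3  -5.5 150.3  39.5]
 [144.6  -4.5 144.6  39.7]
 [138.8   7.4 138.8  40. ]
 [132.9   6.4 132.9  40.2]
 [127.    8.6 127.   40.5]
 [120.9  -4.6 120.9  40.7]
 [114.8  -3.5 114.8  41. ]
 [108.7  -3.5 108.7  41.2]
 [102.4  -3.5 102.4  41.5]
 [ 96.1  -3.6  96.1  41.8]]
[-0.04441055 25.02589806]
near edge 94.5 [87.02660406 20.98648165]
plate holes in tool now [array([28.30190296,  0.48128309]), array([-27.58880536,   0.12919086])]
```

Call:
step_arm(motion="20 3 0 0 0.45;40 5 0 0 0.45;40 5 0 0 0.45;32 4.7 0 0 0.45;0 0 0 -2.1 0.45;0 0 30 0 0.45;0 0 45 0 0.45;0 0 45 0 0.45;0 0 30 0 0.45;0 0 5 0 0.45")

```text
time_s: 7.95
position: [0.4745, 0.2609, 0.1227]
orientation: [0.663, 0.749, -0.003, -0.001]
wrist_force: [-1.0, -1.0, -3.9]
width: 0.048
grip_force: 53.3
```

Call:
step_arm(motion="0 0 0 0 0.45;0 0 0 0 0.45")

```text
time_s: 8.15
position: [0.4774, 0.2639, 0.1281]
orientation: [0.663, 0.749, 0.001, 0.0]
wrist_force: [0.5, 0.6, -2.6]
width: 0.0483
grip_force: 53.3
```

```bash
python3 - <<'E'
from h import *
import pickle
w=snap('wrist','w4');s=manip.state();pickle.dump((w,s),open('w4.pkl','wb'))
sc=snap('scene','s4');s=manip.state();pickle.dump((sc,s),open('s4.pkl','wb'))
print(s['position'],yaw(s['orientation']),s['wrist_force'])
i=cv2.imread('pics/w4.png')[170:330,190:320]
u=px(sc,[.478,.263,.04]);a,b=int(u[0]),int(u[1]);j=cv2.imread('pics/s4.png')[b-50:b+50,a-50:a+50]
cv2.imwrite('pics/c4.png',np.hstack([cv2.resize(i,(390,480),interpolation=cv2.INTER_CUBIC),cv2.resize(j,(400,480),interpolation=cv2.INTER_CUBIC)]))
E
```

```text
[0.47762175 0.26381854 0.1284227 ] 1.6930476955432872 [ 0.65792859 -0.91191863 -2.65266023]
```

View pics/c4.png

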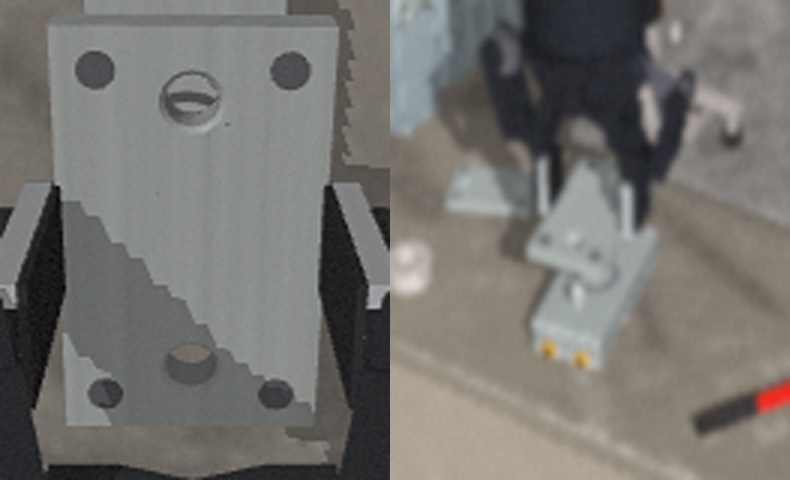

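The crop's left part shows the mould's engraved arc through the front hole (190,100). On the right, the pin at about (578,290) stands below the plate's near hole (575,240). I'll compare with the prediction.

```bash
python3 - <<'E'
from h import *
import pickle
sc,s=pickle.load(open('s4.pkl','rb'));w,s2=pickle.load(open('w4.pkl','rb'))
u=px(sc,[.478,.263,.04]);a,b=int(u[0]),int(u[1])
def crop(p): q=px(sc,p);return (390+(q[0]-a+50)*4).round(1),((q[1]-b+50)*4.8).round(1)
P=s['position'];y=yaw(s['orientation']);t=np.array([np.cos(y),np.sin(y)])
h=P[:2]+.028*t
for n,z in(('hole top',P[2]-.064),('hole bot',P[2]-.072),('pin tip',.038),('pin base',.022)): print(n,crop(np.r_[h,z]))
for d in((.002,0),(0,.002)): print(d,'tip shift',np.subtract(crop(np.r_[h+d,.038]),crop(np.r_[h,.038])))
n=np.array([t[1],-t[0]])
for e in(-1,1): print('plate corner',crop(np.r_[P[:2]+.042*t+e*.025*n,P[2]-.072]),'block corner',crop(np.r_[P[:2]+.048*t+e*.023*n,.022]))
# crop-left coordinates -> wrist px, front hole & arc
for p in((190,100),(190,362)): print(intool(w,s2,(190+p[0]/3,170+p[1]/3),P[2]-.064))
E
```

```text
hole top (np.float64(572.2), np.float64(237.0))
hole bot (np.float64(572.7), np.float64(249.2))
pin tip (np.float64(573.9), np.float64(276.9))
pin base (np.float64(574.9), np.float64(300.5))
(0.002, 0) tip shift [-2.8 -1.2]
(0, 0.002) tip shift [-1.7  2.2]
plate corner (np.float64(600.3), np.float64(276.7)) block corner (np.float64(595.2), np.float64(334.9))
plate corner (np.float64(526.5), np.float64(254.6)) block corner (np.float64(528.0), np.float64(314.1))
[27.63855975  0.378833  ]
[-27.00565743   0.39582301]
```

Prediction and image agree to about 3 crop pixels (about 1 mm), with the same bias for hole and pin, so the alignment is good. Descending.

Call:
step_arm(motion="0 0 8 0 0.45;0 0 7 0 0.45;0 0 4 0 0.45;0 0 2 0 0.45;0 0 2 0 0.45;0 0 0 0 0.45")

```text
time_s: 8.85
position: [0.4763, 0.2636, 0.1032]
orientation: [0.662, 0.749, 0.0, -0.0]
wrist_force: [-0.4, 1.4, -5.0]
width: 0.0482
grip_force: 53.2
```

Call:
step_arm(motion="0 0 2 0 0.45;0 0 2 0 0.45;0 0 2 0 0.45;0 0 1 0 0.45;0 0 0 0 0.45")

```text
time_s: 9.35
position: [0.4764, 0.2635, 0.0964]
orientation: [0.662, 0.749, 0.0, -0.0]
wrist_force: [0.3, 2.8, -3.9]
width: 0.0481
grip_force: 53.2
```

Call:
step_arm(motion="0 0 1 0 0.45;0 0 0.7 0 0.45;0 0 0 0 0.45;0 0 0.7 0 0.45;0 0 0 0 0.45")

```text
time_s: 9.85
position: [0.4764, 0.2635, 0.0943]
orientation: [0.662, 0.749, 0.0, -0.0]
wrist_force: [1.2, 3.0, 0.0]
width: 0.0481
grip_force: 53.6
```

Call:
step_arm(motion="0 0 0.5 0 0.45;0 0 0.4 0 0.45;0 0 0 0 0.45;0 0 0 0 0.65;0 0 0 0 0.7;0 0 0 0 0.7;0 0 0 0 0.7")

```text
time_s: 10.55
position: [0.4764, 0.2624, 0.0928]
orientation: [0.663, 0.749, -0.0, 0.0]
wrist_force: [-0.4, 0.4, 0.6]
width: 0.0597
grip_force: 0.0
```

Call:
step_arm(motion="0 0 -5 0 0.7;0 0 -20 0 0.7;0 0 -40 0 0.7;0 0 -45 0 0.7;0 0 -45 0 0.7;0 0 -40 0 0.7;0 0 -20 0 0.7;0 0 0 0 0.7;0 0 0 0 0.7")

```text
time_s: 11.45
position: [0.4764, 0.2628, 0.3082]
orientation: [0.662, 0.749, 0.0, 0.0]
wrist_force: [0.4, -0.4, -0.3]
width: 0.0596
grip_force: 0.0
```

```bash
python3 - <<'E'
from h import *
import pickle
k=512/768
w=snap('wrist','w5');sc=snap('scene','s5');s=manip.state();pickle.dump((w,sc,s),open('w5.pkl','wb'))
print(s['position'],yaw(s['orientation']),s['wrist_force'])
i=cv2.imread('pics/w5.png')
u=px(sc,[.478,.263,.03]);a,b=int(u[0]),int(u[1]);j=cv2.imread('pics/s5.png')[b-50:b+50,a-50:a+50]
cv2.imwrite('pics/c5.png',np.hstack([cv2.resize(i,(512,384)),cv2.resize(j,(280,384),interpolation=cv2.INTER_CUBIC)]))
# knob triangulation
S=pickle.load(open('S.pkl','rb'));w3,_=pickle.load(open('w3.pkl','rb'))
obs=[(S['top'],np.array((330,217))/1.5625),(S['scene'],np.array((297,287))/1.5625),(w3,np.array((716,391))*k)]
from scipy.optimize import least_squares
r=least_squares(lambda p:np.r_[tuple((px(c,p)-uv)/c['camera_matrix'][0,0]*1e3 for c,uv in obs)],[.657,.1,.155]);print(r.x,r.fun)
print([ray(c,uv,.155) for c,uv in obs])
E
```

```text
[0.47585502 0.26241627 0.30696209] 1.6935705231440688 [ 0.0598765  -0.2683804  -0.41698565]
[0.65674317 0.0994658  0.15580787] [ 0.15645907 -0.05157392 -1.75391926 -2.27753458 -0.34144432 -0.16039387]
[array([0.65682663, 0.09973382, 0.155     ]), array([0.6521238, 0.1023539, 0.155    ]), array([0.65763419, 0.09898576, 0.155     ])]
```

View pics/c5.png

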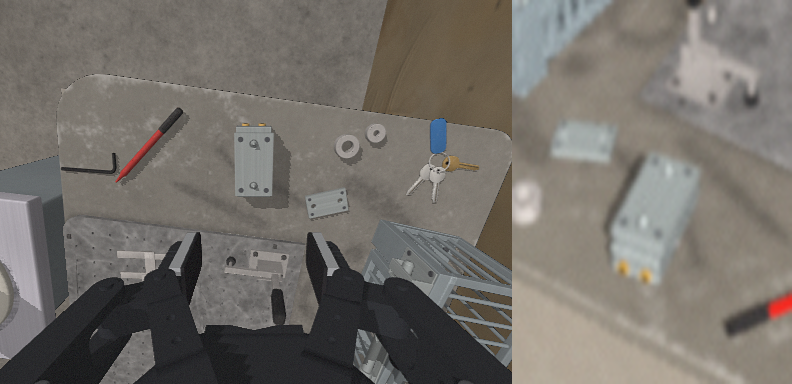

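The plate is seated: both pins show through its holes, at (254,144) and (254,186), flush on the mould, and the bystanders are untouched. Now to the knob, triangulated at (0.657, 0.0995, 0.155).

Call:
step_arm(motion="-16 13 0 0 0.7;-31 27 0 0 0.7;-31 27 0 0 0.7;-31 27 0 0 0.7;-31 27 0 0 0.7;-29 26 0 0 0.7;-15 13 0 0 0.7;0 0 0 8 0.7;0 0 0 8.5 0.7;0 0 0 8.5 0.7")

```text
time_s: 12.55
position: [0.6571, 0.0998, 0.3057]
orientation: [0.811, 0.586, -0.001, -0.001]
wrist_force: [-1.1, 0.6, 0.3]
width: 0.0597
grip_force: 0.0
```

Call:
step_arm(motion="0 0 0 8.5 0.7;0 0 0 8.5 0.7;0 0 0 8.5 0.7;0 0 0 8.5 0.7;0 0 0 8.5 0.7;0 0 0 8.5 0.7;0 0 0 8.5 0.7;0 0 0 8.5 0.7;0 0 0 8.5 0.7;0 0 0 0 0.7")

```text
time_s: 13.55
position: [0.657, 0.1001, 0.3063]
orientation: [0.999, -0.039, -0.001, 0.001]
wrist_force: [0.1, 1.3, 0.3]
width: 0.0597
grip_force: 0.0
```

```bash
python3 - <<'E'
from h import *
import pickle
w=snap('wrist','w6');s=manip.state();pickle.dump((w,s),open('w6.pkl','wb'))
print(s['position'],yaw(s['orientation']),s['wrist_force'],s['joints'].round(2))
d=np.array([.6570,.0995])-s['position'][:2];print(totool(d))
i=cv2.imread('pics/w6.png');cv2.imwrite('pics/w6_b.png',cv2.resize(i,(768,576),interpolation=cv2.INTER_CUBIC))
print(px(w,[.657,.0995,.155])*1.5)
E
```

```text
[0.65709487 0.10018959 0.30655281] -0.07420365987394138 [-0.36960482  0.06724364 -1.19941632] [ 0.23  0.56 -0.61  1.5   0.34  1.19 -2.09]
[-0.04348291  0.69472638]
[381.24289353 296.43533188]
```

View pics/w6_b.png

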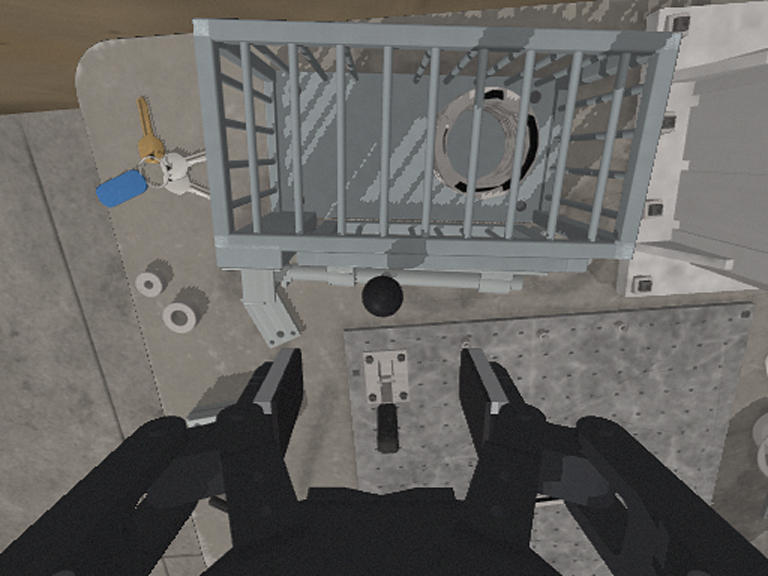

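The knob is at (382,296), with (381,296) predicted. The cage's front edge runs from (217,240) to (632,245) and its back edge from (195,22) to (680,35). I'll work out the cage yaw, hinge, and the waypoints for the draw and the swing.

```bash
python3 - <<'E'
from h import *
import pickle
w,s=pickle.load(open('w6.pkl','rb'));k=512/768
g=cv2.cvtColor(w['frame'],cv2.COLOR_RGB2GRAY)
P={n:ray(w,np.array(p)*k,.14)[:2] for n,p in dict(fl=(217,240),fr=(632,245),bl=(195,22),br=(680,35)).items()}
for a,b in(('fl','fr'),('bl','br')):
    d=P[a]-P[b];print(a,P[a],P[b],'yaw',-np.arctan2(d[0],d[1]),np.hypot(*d))
d=P['bl']-P['fl'];print('side yaw',np.arctan2(d[1],d[0]));d=P['br']-P['fr'];print(np.arctan2(d[1],d[0]))
for z,n in((.12,'barrel'),):
    a,b=[ray(w,np.array(p)*k,z)[:2] for p in((290,275),(520,285))];d=a-b;print('barrel yaw',-np.arctan2(d[0],d[1]))
K=np.array([.657,.0997])
for yw in(-.09,):
    R=lambda t:np.array([[np.cos(t),-np.sin(t)],[np.sin(t),np.cos(t)]])
    H=K-R(yw)@[-.016,.133];print('hinge',H)
    for q,th in((0,0),(.04,0),(.04,.2),(.04,.4),(.04,.57)): print(q,th,(H+R(yw+th)@[-.016,.133-q]).round(4))
E
```

```text
fl [0.69438637 0.19357095] [ 0.67225863 -0.05045863] yaw -0.0904291503076535 0.2450307621108866
bl [0.8054856  0.18218527] [ 0.78057669 -0.06267295] yaw -0.10137915537875379 0.24612192451278292
side yaw -0.10212552398365685
-0.11228907668227137
barrel yaw -0.12368220536373814
hinge [ 0.6609814  -0.03419977]
0 0 [0.657  0.0997]
0.04 0 [0.6534 0.0599]
0.04 0.2 [0.6349 0.0565]
0.04 0.4 [0.6174 0.0495]
0.04 0.57 [0.6038 0.0409]
```

Call:
step_arm(motion="0 0 15 1.5 0.7;-1.5 0.7 35 0 0.7;0 0 25 0 0.7;0 0 13 0 0.7;0 0 5 0 0.6;0 0 0 0 0.4;0 0 0 0 0.2;0 0 0 0 0.2;0 0 0 0 0.2;0 0 0 0 0.2", squeeze=50)

```text
time_s: 14.6
position: [0.6569, 0.0992, 0.2165]
orientation: [0.999, -0.052, 0.001, 0.0]
wrist_force: [-0.9, -2.1, 5.3]
width: 0.0207
grip_force: 49.2
```

Call:
step_arm(motion="0 0 -1 0 0.2;0 0 -1.5 0 0.2;0 0 -1.5 0 0.2;0 0 -1.5 0 0.2;0 0 0 0 0.2")

```text
time_s: 15.1
position: [0.6558, 0.0984, 0.2195]
orientation: [0.999, -0.052, -0.001, 0.001]
wrist_force: [3.1, -4.5, -8.0]
width: 0.021
grip_force: 49.2
```

Call:
step_arm(motion="0 0 -1 0 0.2;0 0 -1 0 0.2;0 0 0 0 0.2;0 0 0 0 0.2")

```text
time_s: 15.5
position: [0.6555, 0.098, 0.2207]
orientation: [0.999, -0.052, -0.001, 0.001]
wrist_force: [2.6, -3.8, -10.3]
width: 0.0205
grip_force: 49.3
```

```bash
python3 - <<'E'
from h import *
import pickle
s=manip.state();print(s['position'],s['wrist_force'],s['ft_torque'],s['width'])
w=snap('wrist','w7');sc=snap('scene','s7')
print(manip.state()['position'])
S=pickle.load(open('S.pkl','rb'))
def dark(im,c,r):
    x,y=int(c[0]),int(c[1]);g=im['frame'][y-r:y+r,x-r:x+r].max(2);m=(g<60).astype(np.uint8)
    n,l,st,ce=cv2.connectedComponentsWithStats(m);return [(ce[i]+[x-r,y-r],st[i][4]) for i in range(1,n) if st[i][4]>10]
p=px(S['scene'],[.657,.0995,.155]);print(p,px(S['scene'],[.657,.0995,.162]),dark(S['scene'],p,10))
i=cv2.imread('pics/w7.png')[150:310,150:360];j=cv2.imread('pics/s7.png');a,b=int(p[0]),int(p[1]);j=j[b-55:b+35,a-45:a+45]
cv2.imwrite('pics/c7.png',np.hstack([cv2.resize(i,(420,320),interpolation=cv2.INTER_CUBIC),cv2.resize(j,(320,320),interpolation=cv2.INTER_CUBIC)]))
E
```

```text
[0.65554085 0.09795997 0.22074027] [  2.56167605  -3.77294155 -10.33666729] [-0.36461707 -0.77884484  0.2159807 ] 0.020461883989440932
[0.65553494 0.09797326 0.22073639]
[189.21442354 182.87140704] [189.06253279 180.72600541] [(array([189.08333333, 183.55555556]), np.int32(36))]
```

View pics/c7.png

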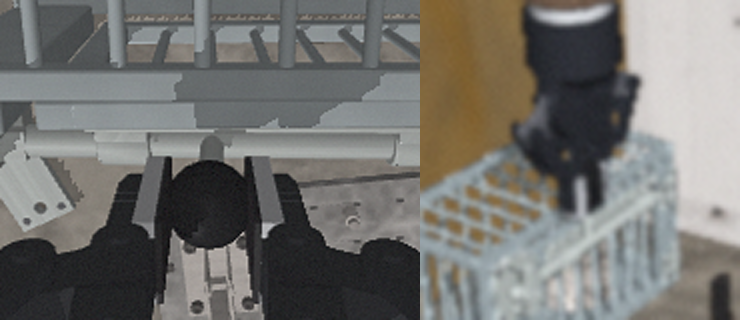

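The ball at (210,205) in the crop sits centred between the pads, and they hold it well. I'll lift it to level and watch the force.

Call:
step_arm(motion="0 0 -1 0 0.2;0 0 -1 0 0.2;0 0 -1 0 0.2;0 0 0 0 0.2;0 0 0 0 0.2")

```text
time_s: 16.1
position: [0.6548, 0.097, 0.2242]
orientation: [0.999, -0.053, -0.002, 0.002]
wrist_force: [-1.2, -6.5, -5.3]
width: 0.0206
grip_force: 49.2
```

Call:
step_arm(motion="0 2 0 0 0.2;0 2 0 0 0.2;0 2 0 0 0.2;0 2 0 0 0.2;0 2 0 0 0.2;0 0 0 0 0.2")

```text
time_s: 16.7
position: [0.6548, 0.0899, 0.2255]
orientation: [0.999, -0.052, -0.0, -0.0]
wrist_force: [-3.4, 1.0, -4.8]
width: 0.0209
grip_force: 49.3
```

Call:
step_arm(motion="0 2 0 0 0.2;0 2 0 0 0.2;0 3 0 0 0.2;0 3 0 0 0.2;0 0 0 0 0.2")

```text
time_s: 17.2
position: [0.6539, 0.0786, 0.2254]
orientation: [0.999, -0.053, -0.0, 0.0]
wrist_force: [-2.2, 0.7, -4.9]
width: 0.0212
grip_force: 49.2
```

Call:
step_arm(motion="0 3 0 0 0.2;0 4 0 0 0.2;0 4 0 0 0.2;0 4 0 0 0.2;0 4 0 0 0.2;0 2 0 0 0.2;0 0 0 0 0.2;0 0 0 0 0.2")

```text
time_s: 18.0
position: [0.6517, 0.0578, 0.2253]
orientation: [0.999, -0.052, -0.0, 0.001]
wrist_force: [-3.2, -1.0, -7.9]
width: 0.0205
grip_force: 49.1
```

Call:
step_arm(motion="-2.4 0.5 0 -1.5 0.2;-4.7 1 0 -3 0.2;-4.7 1 0 -3 0.2;0 0 0 0 0.2")

```text
time_s: 18.4
position: [0.6394, 0.0562, 0.2253]
orientation: [1.0, 0.014, -0.0, 0.001]
wrist_force: [-2.1, -0.3, -8.8]
width: 0.0206
grip_force: 49.2
```

Call:
step_arm(motion="-4.7 1 0 -3 0.2;-4.7 1 0 -3 0.2;-4.7 1 0 -3 0.2;-4.7 1 0 -3 0.2;0 0 0 0 0.2")

```text
time_s: 18.9
position: [0.6214, 0.0504, 0.2255]
orientation: [0.993, 0.117, -0.0, 0.0]
wrist_force: [-2.3, -1.8, -8.8]
width: 0.0205
grip_force: 49.3
```

Call:
step_arm(motion="-4.7 1 0 -3 0.2;-4.7 1 0 -3 0.2;-4.7 1 0 -3 0.2;-4.7 1 0 -3 0.2;-1.5 0.3 0 -1 0.2;0 0 0 0 0.2;0 0 0 0 0.2")

```text
time_s: 19.6
position: [0.604, 0.0404, 0.2256]
orientation: [0.974, 0.229, -0.0, 0.0]
wrist_force: [-3.2, -1.9, -8.6]
width: 0.0209
grip_force: 49.4
```

```bash
python3 - <<'E'
from h import *
import pickle
s=manip.state();H=np.array([.6596,-.0342]);v=s['position'][:2]-H
print(s['position'],yaw(s['orientation']),s['wrist_force'],np.hypot(*v))
g=np.arctan2(-v[0],v[1])+.10-np.arctan2(.0174,.0907);print('gate est',g)
w=snap('wrist','w8');sc=snap('scene','s8');t=snap('top','t8')
S=pickle.load(open('S.pkl','rb'))
# scene/top change masks compared with start, near the gate & its predicted free edge
R=lambda a:np.array([[np.cos(a),-np.sin(a)],[np.sin(a),np.cos(a)]])
for n,im in(('scene',sc),('top',t)):
    d=cv2.absdiff(im['frame'],S[n]['frame']).max(2)
    for th in(0,.25,.45,.55,.65):
        line=[px(im,np.r_[H+R(-.1+th)@[0,.186],z]) for z in np.linspace(.03,.11,12)]
        print(n,th,np.round(line[0]),np.mean([d[int(q[1]),int(q[0])] for q in line]).round(1),
          [int(im['frame'][int(q[1]),int(q[0])].mean()) for q in line])
E
```

```text
[0.60397529 0.04035112 0.22556422] 0.4611879858172444 [-3.19857536 -1.90675781 -8.61947845] 0.09301600941325786
gate est 0.5514802273859066
scene 0 [176. 226.] 9.1 [152, 145, 161, 160, 153, 164, 158, 167, 183, 177, 175, 176]
scene 0.25 [189. 230.] 14.2 [128, 116, 123, 151, 151, 149, 154, 151, 180, 198, 201, 199]
scene 0.45 [202. 232.] 41.4 [124, 110, 88, 77, 74, 73, 70, 107, 106, 101, 100, 101]
scene 0.55 [208. 232.] 37.3 [171, 158, 147, 152, 158, 149, 154, 153, 164, 182, 171, 156]
scene 0.65 [215. 232.] 28.7 [122, 113, 113, 123, 127, 120, 124, 144, 153, 178, 181, 173]
top 0 [199. 139.] 64.2 [89, 88, 88, 88, 88, 87, 87, 87, 77, 77, 77, 80]
top 0.25 [199. 153.] 3.4 [143, 143, 141, 141, 141, 142, 142, 141, 141, 146, 147, 147]
top 0.45 [202. 164.] 5.8 [138, 140, 149, 149, 149, 147, 147, 147, 143, 147, 147, 147]
top 0.55 [204. 170.] 49.0 [109, 86, 86, 95, 95, 114, 114, 168, 168, 171, 173, 173]
top 0.65 [207. 175.] 29.5 [148, 148, 148, 142, 143, 143, 143, 155, 155, 201, 201, 201]
```

Gate angle is about 0.55 rad by pose. The top camera also shows change at the free edge's predicted place for 0.55, which puts the free edge about 100 mm out. I'll do a short steadiness check, then hand in.

Call:
step_arm(motion="0 0 0 0 0.2;0 0 0 0 0.2;0 0 0 0 0.2;0 0 0 0 0.2;0 0 0 0 0.2;0 0 0 0 0.2;0 0 0 0 0.2;0 0 0 0 0.2")

```text
time_s: 20.55
position: [0.6039, 0.0404, 0.2256]
orientation: [0.973, 0.229, 0.0, 0.0]
wrist_force: [-2.8, -2.8, -9.6]
width: 0.021
grip_force: 49.4
```

```bash
python3 - <<'E'
from h import *
print(workorder.hand_in())
E
```

```text
the job is handed in; nothing more can be done
None
```

Handed in at 20.6 s: the backplate is seated flush on both pins and released, the bolt was lifted and drawn clear, and the gripper still holds the gate about 100 mm ajar (estimated 0.55 rad), with the bushings and pen not touched.

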